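# Unhook the parts case and stack it on the other one

## Task

Take the lidded parts case with the carrying handle off the double hook of the stand: lift it clear of the hook tips before you draw it away, without straining the hook. Then lower it gently onto the lid of the other case, so that its four corner feet sit in the four corner recesses of that lid, and let go. Leave the lower case where it stands and do not push the loose things round about.

Things in the scene. Friction and masses are not known exactly. Their poses are not given: they have to be found in the camera images.
- case_handle (a point): Middle of the bar of the black arched handle on the lid of the hanging case. Case's axes: x from its front to its back (hanging bar side), z up. The handle runs along x: bar 74 mm long, 14 mm thick (y), 12 mm high, a post at each end (x = +-32 mm). Grip it across y. Below this point: underside of the bar 6 mm, top of the lid 26 mm, underside of the case 92 mm, underside of its feet 100 mm.
- case_mid (a point): Centre of the hanging case (0.25 to 0.5 kg): grey box 92 x 112 mm (x, y), lid 100 x 120 mm, 106 mm from feet to top of handle; this point is 53 mm above the underside of the feet, 47 mm below case_handle; case's axes. Four round rubber feet (16 mm diameter, tapered to 12 mm below, 8 mm high) at x = +-34, y = +-44 mm. It may lean a degree or two as it hangs.
- hang_bar (a point): Middle of the steel hanging bar at the back of the hanging case: 8 mm round, along the case's y, 76 mm behind and 40 mm below case_handle; case's axes. Brackets at y = +-46 mm join its ends to the case, so it encloses the two hook prongs and can leave them only upward.
- hook_stand: Stand fixed to the bench; origin below the hung case, x towards the upright plate. Foot plate x -55 to 115, y +-65 mm; upright plate x 94 to 102, y +-50 mm, 146 mm high. Two prongs of 8 mm rod at y = +-24 mm turn straight up at x = 68 mm; the bar lies in them, 95 mm above the bench, feet of the case 35 mm above it. A rubber back rest (front x = 46 mm, z 45 to 57 mm) steadies it.
- hook_tips (a point): Point midway between the tops of the two hook prongs, 127 mm above the bench; stand's axes. To free it, raise the case at least 40 mm, then draw it off along the stand's -x by more than 40 mm.
- lid_seat (a point): On the centre line of the lower case (loose, 0.9 kg; same but no handle or bar), at the height of its recess floors: 68 mm above the bench, 6 mm below the lid's top. Axes: x along its 100 mm side, y along its 120 mm side. Four square recesses of 22 mm at x = +-34, y = +-44 mm. Seated, the other case's feet stand at this height, centre over this point, long sides parallel (either way round).
- note_pad: Loose sticky-note pad, 76 x 76 x 14 mm, origin centre of underside. Bystander.
- mouse: Loose black computer mouse, 108 x 62 x 36 mm, origin centre of underside. Bystander.
- small_box_4: Small loose carton, 100 x 68 x 45 mm, origin centre of underside. Bystander.
- screwdriver: Loose screwdriver, 203 mm long, 27 mm thick, origin at its middle on the underside. Bystander.
- small_box_2: Small loose carton, 58 x 58 x 75 mm, origin centre of underside. Bystander.
- tape_brown: Roll of parcel tape lying flat, 110 mm diameter, 48 mm high, origin centre of underside. Bystander.

How it is judged:
By the outcome, as a careful person would: the job done as asked, in the order asked, and still so for the second after the job is handed in, with the robot touching nothing.
It also fails if it takes over 45 s, if anything falls off the work surface, if the arm or the gripper's body presses on something with over 40 N, if the wrist force passes 120 N, or if a joint passes its speed limit or range.

## Robot

A 6-joint arm with a two-finger parallel gripper is mounted at the origin on a cart in front of the work surface, level with it; the furniture and walls round the work are solid. World frame = base frame: x ahead of the robot, y to its left, z up, the work surface at z = 0. Lengths are in m, angles in rad, forces in N, time in s.
With the tool pointing down it reaches from about 0.25 to 0.775 m from the base axis. Payload 4 kg.
Tool frame: the origin (TCP) lies midway between the tips of the shut fingers; the grasp point (between the pads) lies 19 mm behind it (robot.grasp_offset is the distance from the TCP to the grasp point, in m); z points along the fingers, y is the direction in which the jaws open and shut (so a half turn about z gives the same grasp; the last joint's range is limited). The gripper opens to 94 mm and grips with 3 to 60 N. Pads are 16 mm wide; open, the fingers measure 119 mm over their backs; the gripper's body (75 mm by 177 mm) begins 78 mm behind the grasp point.
Start: joints at [-1.385, 0.087, 1.371, -0, 1.684, -0.103], TCP at [0.157, -0.527, 0.206] pointing down, gripper open.
Joint ranges: [-3.1, 3.1], [-0.76, 2.03], [0.27, 2.55], [-1.08, 4.22], [0.17, 2.65], [-2.57, 2.57]. Speed limits (rad/s): [2.79, 2.79, 3.14, 3.14, 3.14, 3.14].

## Interface

Orientations are given as [roll, pitch, yaw] about the fixed x, y, z axes, in that order (R = Rz(yaw) Ry(pitch) Rx(roll)).
In Python, from bench import status, viewer, order, robot gives the robot as it stands. The module is installed in compiled form; this text tells all that it offers.
- The arm moves only by the tool move_arm, never from a script. Its argument "targets" is a list of rows, each a list of 3 entries, a list of its own where there are three numbers: the shift along the tool's x, y, z in mm, then the turn, a rotation vector about the tool's x, y, z in degrees, then the opening, from -1 (shut) to 1 (fully open). A call has 1 to 20 rows; each row is the pose to reach, as a shift and turn from the pose commanded when the call began, along the tool's axes at that moment; what a row does not reach only later rows make up. A row lasts 1/8 s, in which the tool goes at most 62.5 mm and 10.7 degrees, less where a joint would pass 70% of its speed; a pose out of reach is approached as far as the arm can. A call with a gripper value outside its range is refused whole. The fingers move at their own pace and stop on an object; the grip force is fixed at half the most. Time passes only in rows, so rows that repeat a pose let the fingers close. It gives the time, the measured TCP pose, the force and the opening at its end, in the units of the state.
- status.get_obs(): the state, without advancing time (a new reading comes with each control period).
- viewer.snapshot(name): name is "scene" or "top"; returns the picture (420x560x3 uint8, red, green, blue); there is no depth.
- viewer.camera_model(name): a dict with "K" (3x3 intrinsics, pixels), "xyz" and "attitude" of the camera in the world. Camera axes: x right, y up, looking along -z (the intrinsics and any distortion apply to the point x, -y, -z); pixel columns grow to the right and rows downward; lengths in m; the calibration is good to about 2 mm. A picture is of the moment at which its call begins. camera_model takes no time and is no camera call.
- order.close_job(): hands the job in, once; it reports no verdict.
The state is a dict: "time": time; "joint_positions": joint angles; "qvel": joint speeds; "joint_torque": joint torques, N m; "tool_pos": TCP position; "ee_rot": TCP orientation; "wrist_force": force on the tool from outside, world axes, zero at the start; "wrist_torque": the same for the moment, N m; "width": finger opening in m.
Only numpy, scipy, OpenCV 4.12 (cv2) and the standard library are available. Lean on these libraries where they do the work, as an engineer would, in place of code of your own. Each camera call takes 0.05 s, during which the arm holds its last target. There are 200 camera calls.

## Working session

There is one attempt and no reset: what is moved stays moved. The work goes in short steps, Python scripts to look and compute and a tool call to move; the robot and the scene stay as the last step left them, time stands still between calls to the robot, and variables do not carry over. Pictures are saved under pics/ and viewed, about 8 in all and at most 12, crops included, and the job is handed in when it is done.

Besides the shell and the picture viewer there is one more tool, called after "Call:" by a JSON object that holds its "name" and its "arguments". move_arm: Moves the arm, as the interface text tells. Its arguments: {"type":"object","properties":{"targets":{"type":"array"}},"required":["targets"]}

```bash
mkdir -p pics
python3 - <<'E'
from bench import status, viewer, robot
import cv2
for n in("scene","top"):
    im=viewer.snapshot(n); cv2.imwrite(f"pics/{n}0.png",im[:,:,::-1])
    c=viewer.camera_model(n); print(n,c)
a=cv2.imread("pics/scene0.png");b=cv2.imread("pics/top0.png")
o=status.get_obs();print(o); print(robot.grasp_offset)
E
```

```text
scene {'K': array([[543.34849952,   0.        , 277.35503864],
       [  0.        , 543.34849952, 206.30896601],
       [  0.        ,   0.        ,   1.        ]]), 'xyz': array([-0.17936253,  0.60111911,  1.17320145]), 'attitude': array([ 0.77252114, -0.00866071, -2.31682174])}
top {'K': array([[432.95803916,   0.        , 280.4211855 ],
       [  0.        , 432.95803916, 207.87662748],
       [  0.        ,   0.        ,   1.        ]]), 'xyz': array([ 0.37165139, -0.0736202 ,  1.16489051]), 'attitude': array([ 0.17702352, -0.03528646, -1.55049866])}
{'time': 0.1, 'joint_positions': array([-1.38511147e+00,  8.78835526e-02,  1.37207849e+00, -2.17985439e-05,
        1.68362804e+00, -1.03080561e-01]), 'qvel': array([ 0.00026019, -0.00100293, -0.005316  ,  0.00119234, -0.00028406,
        0.00047167]), 'joint_torque': array([ 1.96943118e-03, -3.41252196e+01, -3.03300834e+01,  7.21359788e-02,
        3.04937619e-02, -8.49194703e-05]), 'tool_pos': array([ 0.15652901, -0.5267363 ,  0.20443239]), 'ee_rot': array([-3.13960360e+00, -1.83981954e-04,  2.88762801e-01]), 'wrist_force': array([-0.34080869, -0.77529221, -0.2944966 ]), 'wrist_torque': array([ 0.00235351, -0.0054071 , -0.00129602]), 'width': 0.09390875125258158}
0.0188
```

View pics/scene0.png

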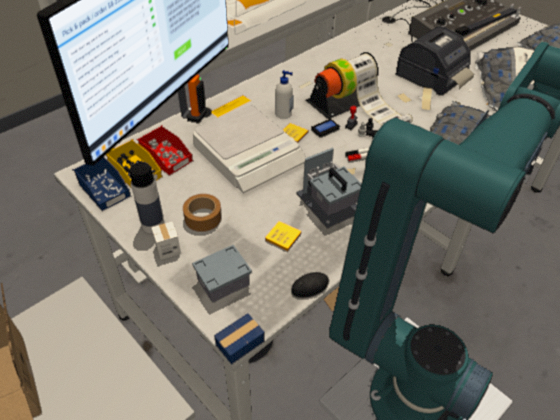

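View pics/top0.png

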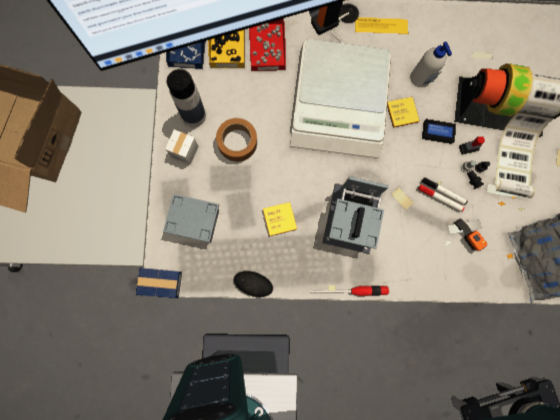

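Run:
```python
import cv2,numpy as np
a=cv2.imread("pics/scene0.png");b=cv2.imread("pics/top0.png")
def crop(i,x,y):
    c=cv2.resize(i[y:y+75,x:x+100],None,fx=4,fy=4,interpolation=cv2.INTER_CUBIC)
    for k in range(0,100,10): cv2.line(c,(k*4,0),(k*4,5 if k%50 else 12),(0,0,255),1)
    for k in range(0,75,10): cv2.line(c,(0,k*4),(5 if k%50 else 12,k*4),(0,0,255),1)
    return c
cv2.imwrite("pics/comp.png",np.vstack([np.hstack([crop(b,310,178),crop(b,140,182)]),np.hstack([crop(a,290,145),crop(a,175,240)])]))
```

```text
(no output)
```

View pics/comp.png

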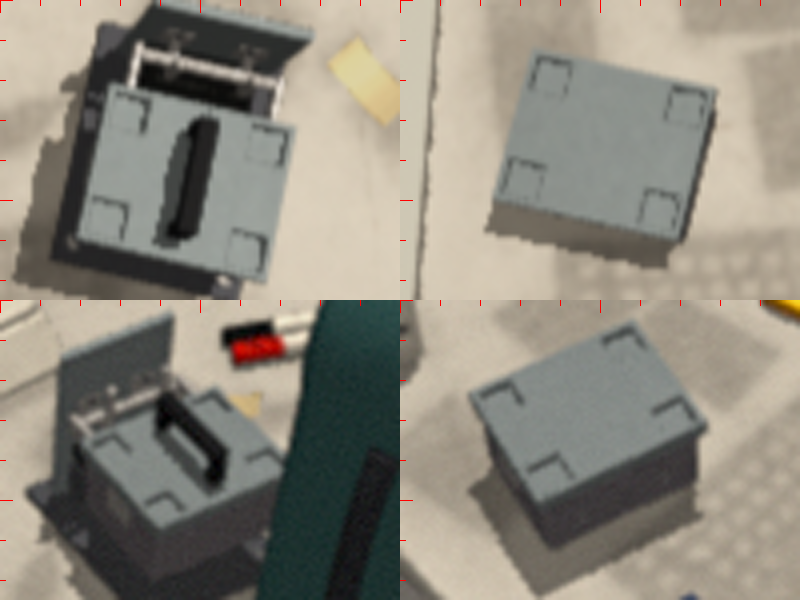

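```bash
cat > h.py <<'E'
import numpy as np,cv2
from scipy.spatial.transform import Rotation as R
from bench import viewer
def ray(n,px,z):
    c=viewer.camera_model(n);K=c["K"]
    px=np.atleast_2d(np.array(px,float))
    d=np.c_[(px-K[[0,1],[2,2]])/K[0,0],np.ones(len(px))]*[1,-1,-1]
    d=R.from_euler('xyz',c["attitude"]).apply(d)
    return c["xyz"]+d*((z-c["xyz"][2])/d[:,2])[:,None]
def proj(n,P):
    c=viewer.camera_model(n);K=c["K"]
    d=R.from_euler('xyz',c["attitude"]).inv().apply(np.atleast_2d(P)-c["xyz"])*[1,-1,-1]
    return d[:,:2]/d[:,2:]*K[0,0]+K[[0,1],[2,2]]
def rect(n,q,z,l=""):
    p=ray(n,q,z)[:,:2];c=p.mean(0)
    s=[p[(i+1)%4]-p[i] for i in range(4)]
    print(l,n,"centre",c.round(4),"sides",[round(float(np.hypot(*v)),4) for v in s],"ang",[round(float(np.degrees(np.arctan2(v[1],v[0]))),1) for v in s])
E
python3 - <<'E'
from h import *
T=lambda q,ox,oy,bx,by:[((x-bx)/4+ox,(y-by)/4+oy) for x,y in q]
rect("top",T([(110,85),(297,127),(264,281),(78,240)],310,178,0,0),.109,"hang")
rect("top",T([(535,50),(717,92),(683,243),(497,200)],140,182,400,0),.074,"low")
rect("scene",T([(470,395),(632,322),(707,427),(543,502)],175,240,400,300),.074,"low")
rect("scene",T([(82,444),(213,388),(288,466),(160,530)],290,145,0,300),.109,"hang")
h=ray("top",T([(206,120),(184,237)],310,178,0,0),.141);print(h,h.mean(0))
h=ray("scene",T([(163,398),(222,455)],290,145,0,300),.141);print(h,h.mean(0))
E
```

```text
hang top centre [ 0.5267 -0.2973] sides [0.1197, 0.0993, 0.117, 0.0997] ang [-101.3, 166.8, 78.9, -11.6]
low top centre [0.5346 0.1151] sides [0.1193, 0.0983, 0.12, 0.0983] ang [-101.7, 170.1, 78.3, -10.3]
low scene centre [0.536  0.1183] sides [0.1174, 0.1008, 0.1144, 0.0985] ang [-101.1, 168.5, 77.8, -9.7]
hang scene centre [ 0.528 -0.295] sides [0.1166, 0.0949, 0.1153, 0.0997] ang [-101.0, 166.5, 81.4, -12.6]
[[ 0.56055193 -0.30231418  0.141     ]
 [ 0.48914184 -0.28816019  0.141     ]] [ 0.52484688 -0.29523718  0.141     ]
[[ 0.55858289 -0.29983942  0.141     ]
 [ 0.49051361 -0.28710024  0.141     ]] [ 0.52454825 -0.29346983  0.141     ]
```

Call:
{"name": "move_arm", "arguments": {"targets": [[[20,-6,0],[0,0,1.5],1],[[60,-17,0],[0,0,4],1],[[105,-29,0],[0,0,7],1],[[150,-42,0],[0,0,10],1],[[195,-54,0],[0,0,13],1],[[240,-67,0],[0,0,16],1],[[285,-80,0],[0,0,19],1],[[330,-92,0],[0,0,22],1],[[370,-103,0],[0,0,24.5],1],[[400,-112,0],[0,0,26.5],1],[[415,-116,0],[0,0,27.5],1],[[419,-117,0],[0,0,27.8],1],[[419,-117,0],[0,0,27.8],1],[[419,-117,0],[0,0,27.8],1]]}}

```text
time: 1.85
tool_pos: [0.5243, -0.2963, 0.2055]
ee_rot: [3.141, 0.0, -0.197]
wrist_force: [-0.9, -0.2, -0.1]
width: 0.0942
```

Call:
{"name": "move_arm", "arguments": {"targets": [[[0,-1,10],[0,0,0],1],[[0,-1,25],[0,0,0],1],[[0,-1,40],[0,0,0],1],[[0,-1,55],[0,0,0],1],[[0,-1,70],[0,0,0],1],[[0,-1,80],[0,0,0],1],[[0,-1,86],[0,0,0],1],[[0,-1,88.5],[0,0,0],1],[[0,-1,88.5],[0,0,0],0],[[0,-1,88.5],[0,0,0],-0.3],[[0,-1,88.5],[0,0,0],-0.4],[[0,-1,88.5],[0,0,0],-0.4]]}}

```text
time: 3.35
tool_pos: [0.5252, -0.2949, 0.1172]
ee_rot: [3.141, -0.0, -0.196]
wrist_force: [0.2, 0.9, 0.1]
width: 0.0573
```

Run:
```python
from h import *
from bench import status
a=viewer.snapshot("scene")[:,:,::-1];b=viewer.snapshot("top")[:,:,::-1]
o=status.get_obs();print(o["tool_pos"],o["wrist_force"],o["width"])
f=lambda i,x,y:cv2.resize(i[y:y+100,x:x+70],None,fx=5.6,fy=5.6,interpolation=cv2.INTER_CUBIC)
cv2.imwrite("pics/g.png",np.hstack([f(b,320,160),f(a,295,140)]))
```

```text
[ 0.52519886 -0.2948002   0.11709062] [ 0.95173343 -0.23839595  0.19454893] 0.04957037047228343
```

View pics/g.png

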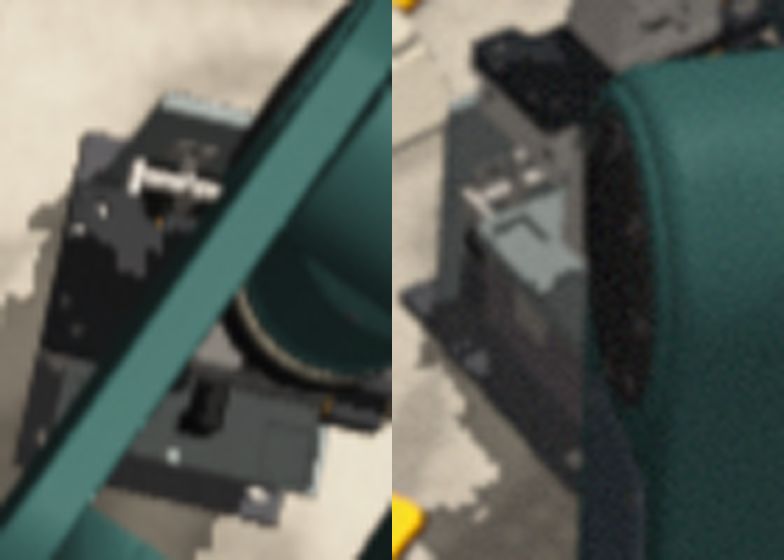

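The arm hides most of the case; the bar sits in the prongs and nothing has moved. I'll close the gripper and watch the wrist force.

Call:
{"name": "move_arm", "arguments": {"targets": [[[0,0,0],[0,0,0],-0.6],[[0,0,0],[0,0,0],-0.6],[[0,0,0],[0,0,0],-0.6],[[0,0,0],[0,0,0],-1],[[0,0,0],[0,0,0],-1],[[0,0,0],[0,0,0],-1],[[0,0,0],[0,0,0],-1],[[0,0,0],[0,0,0],-1]]}}

```text
time: 4.45
tool_pos: [0.5252, -0.2949, 0.117]
ee_rot: [3.141, -0.0, -0.196]
wrist_force: [0.1, -0.7, -0.2]
width: 0.0139
```

Call:
{"name": "move_arm", "arguments": {"targets": [[[0,0,-1],[0,0,0],-1],[[0,0,-3],[0,0,0],-1],[[0,0,-5],[0,0,0],-1],[[0,0,-8],[0,0,0],-1],[[0,0,-11],[0,0,0],-1],[[0,0,-11],[0,0,0],-1]]}}

```text
time: 5.2
tool_pos: [0.5252, -0.2947, 0.1287]
ee_rot: [3.142, -0.0, -0.196]
wrist_force: [2.2, 0.3, -3.3]
width: 0.0137
```

Call:
{"name": "move_arm", "arguments": {"targets": [[[0,0,-3],[0,0,0],-1],[[0,0,-8],[0,0,0],-1],[[0,0,-14],[0,0,0],-1],[[0,0,-20],[0,0,0],-1],[[0,0,-26],[0,0,0],-1],[[0,0,-32],[0,0,0],-1],[[0,0,-38],[0,0,0],-1],[[0,0,-43],[0,0,0],-1],[[0,0,-46],[0,0,0],-1],[[0,0,-47],[0,0,0],-1],[[0,0,-47],[0,0,0],-1]]}}

```text
time: 6.58
tool_pos: [0.5251, -0.2947, 0.1748]
ee_rot: [-3.142, 0.0, -0.196]
wrist_force: [-0.9, 0.1, -2.3]
width: 0.0138
```

Run:
```python
from h import *
from bench import status
a=viewer.snapshot("scene")[:,:,::-1];b=viewer.snapshot("top")[:,:,::-1]
o=status.get_obs();print(o["tool_pos"],o["wrist_force"],o["wrist_torque"],o["width"])
f=lambda i,x,y:cv2.resize(i[y:y+140,x:x+100],None,fx=4,fy=4,interpolation=cv2.INTER_CUBIC)
cv2.imwrite("pics/l.png",np.hstack([f(b,310,130),f(a,290,120)]))
```

```text
[ 0.52503011 -0.29468126  0.17465122] [-1.33813437 -0.71962276 -2.95872704] [0.0577736  0.0544531  0.01016477] 0.013924252687030503
```

View pics/l.png

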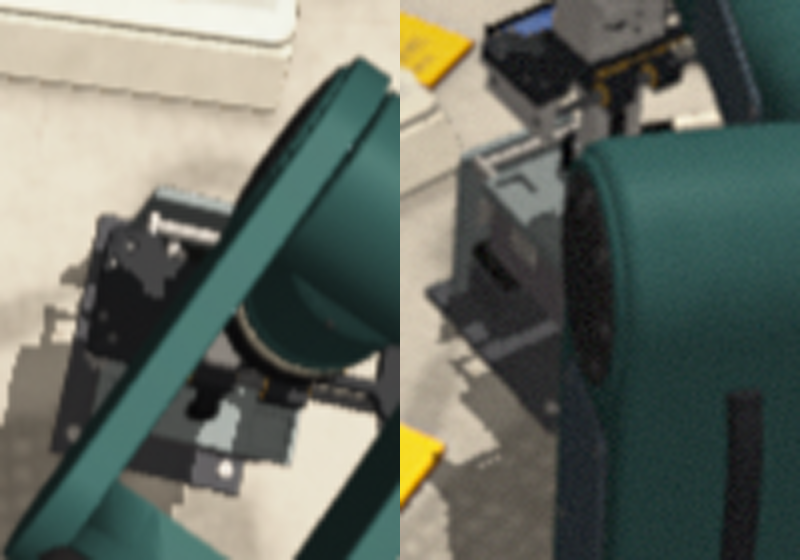

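Call:
{"name": "move_arm", "arguments": {"targets": [[[-3,0,0],[0,0,0],-1],[[-9,0,0],[0,0,0],-1],[[-17,0,0],[0,0,0],-1],[[-26,0,0],[0,0,0],-1],[[-36,0,0],[0,0,0],-1],[[-46,0,0],[0,0,0],-1],[[-56,0,0],[0,0,0],-1],[[-66,0,-3],[0,0,0],-1],[[-74,0,-10],[0,0,0],-1],[[-79,0,-20],[0,0,0],-1],[[-80,0,-30],[0,0,0],-1],[[-80,0,-37],[0,0,0],-1],[[-80,0,-40],[0,0,0],-1],[[-80,0,-40],[0,0,0],-1]]}}

```text
time: 8.43
tool_pos: [0.4469, -0.2792, 0.2151]
ee_rot: [3.141, -0.0, -0.196]
wrist_force: [-0.1, -0.0, -3.5]
width: 0.0136
```

Call:
{"name": "move_arm", "arguments": {"targets": [[[0,-6,0],[0,0,0],-1],[[0,-18,0],[0,0,0],-1],[[1,-38,0],[0,0,0],-1],[[2,-65,0],[0,0,0],-1],[[3,-95,0],[0,0,0],-1],[[4,-130,0],[0,0,0],-1],[[5,-165,0],[0,0,0],-1],[[6,-200,0],[0,0,0],-1],[[7,-235,0],[0,0,0],-1],[[8,-270,0],[0,0,0],-1],[[8,-305,0],[0,0,0],-1],[[9,-337,0],[0,0,0],-1],[[9,-365,0],[0,0,0],-1],[[9,-385,0],[0,0,0],-1],[[9.4,-398,0],[0,0,0],-1],[[9.4,-404,0],[0,0,0],-1],[[9.4,-405.3,0],[0,0,0],-1],[[9.4,-405.3,0],[0,0,0],-1],[[9.4,-405.3,0],[0,0,0],-1]]}}

```text
time: 10.8
tool_pos: [0.535, 0.1158, 0.215]
ee_rot: [3.141, -0.0, -0.197]
wrist_force: [-0.2, 0.5, -3.1]
width: 0.0137
```

Run:
```python
from h import *
from bench import status
a=viewer.snapshot("scene")[:,:,::-1];b=viewer.snapshot("top")[:,:,::-1]
cv2.imwrite("pics/scene_h.png",a);cv2.imwrite("pics/top_h.png",b)
o=status.get_obs();print(o["tool_pos"],o["ee_rot"],o["wrist_force"],o["wrist_torque"],o["width"])
def f(i,x,y):
    c=cv2.resize(i[y:y+140,x:x+100],None,fx=4,fy=4,interpolation=cv2.INTER_CUBIC)
    for k in range(0,100,10): cv2.line(c,(k*4,0),(k*4,5),(0,0,255),1)
    return c
cv2.imwrite("pics/h.png",np.hstack([f(b,140,140),f(a,170,190)]))
```

```text
[0.53502969 0.11601038 0.21502755] [ 3.14144239e+00 -1.44579638e-04 -1.97283412e-01] [ 0.27817749 -0.76315692 -2.86401415] [ 0.10235336  0.06196437 -0.00598761] 0.013523589221201286
```

View pics/h.png

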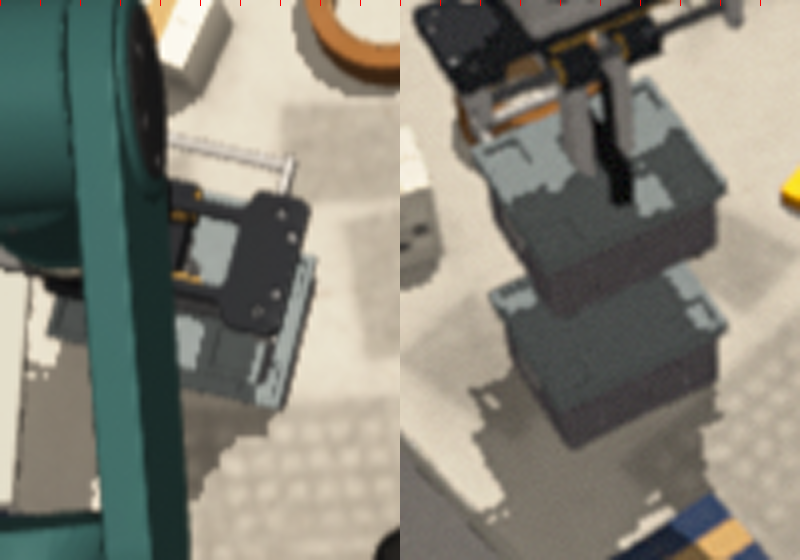

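Run:
```python
from h import *
a=cv2.imread("pics/scene_h.png")
q=lambda l:[((x-400)/4+170,y/4+190) for x,y in l]
rect("scene",q([(472,152),(645,80),(727,187),(553,262)]),.207,"up")
low=ray("scene",q([(490,292),(727,327),(562,402)]),.074);print(low, (low[0]+low[1])/2)
up=ray("scene",q([(472,152),(727,187),(553,262)]),.207);print(up,(up[0]+up[1])/2)
# model overlay: lids as if TCP pose were case centre / lower-lid estimate
def corners(c,ang,z):
    u=np.array([np.cos(ang),np.sin(ang)]);v=np.array([-u[1],u[0]])
    return np.array([[*(np.array(c)+s*u*.05+t*v*.06),z] for s,t in((1,1),(1,-1),(-1,-1),(-1,1))])
A=corners((.535,.116),-.197,.207);B=corners((.535,.1165),-.192,.074)
f=cv2.resize(a[190:300,170:270],None,fx=5,fy=5,interpolation=cv2.INTER_CUBIC)
for C,col in((A,(0,0,255)),(B,(0,255,255))):
    P=(proj("scene",C)-[170,190]+.5)*5
    cv2.polylines(f,[P.astype(int)],True,col,1)
cv2.imwrite("pics/ov.png",f)
```

```text
up scene centre [0.5354 0.1145] sides [0.1164, 0.102, 0.1128, 0.1006] ang [-101.5, 168.8, 77.8, -9.1]
[[0.59819661 0.16531956 0.074     ]
 [0.47486464 0.0716244  0.074     ]
 [0.49951568 0.18388414 0.074     ]] [0.53653062 0.11847198 0.074     ]
[[0.59681138 0.16265309 0.207     ]
 [0.47357584 0.06833114 0.207     ]
 [0.49747225 0.17861261 0.207     ]] [0.53519361 0.11549212 0.207     ]
```

View pics/ov.png

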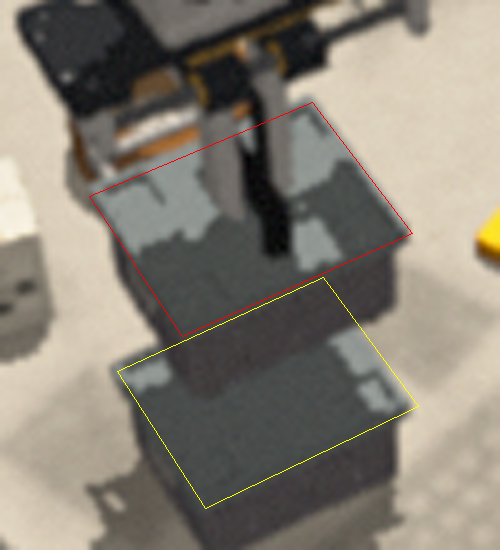

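Call:
{"name": "move_arm", "arguments": {"targets": [[[0,-1,5],[0,0,0],-1],[[-0.4,-2.3,13],[0,0,0],-1],[[-0.4,-2.3,22],[0,0,0],-1],[[-0.4,-2.3,30],[0,0,0],-1],[[-0.4,-2.3,36],[0,0,0],-1],[[-0.4,-2.3,40],[0,0,0],-1],[[-0.4,-2.3,42],[0,0,0],-1],[[-0.4,-2.3,42],[0,0,0],-1],[[-0.4,-2.3,42],[0,0,0],-1]]}}

```text
time: 12.02
tool_pos: [0.5353, 0.1188, 0.1733]
ee_rot: [-3.141, -0.001, -0.196]
wrist_force: [0.2, 0.2, -2.7]
width: 0.0134
```

Run:
```python
from h import *
from bench import status
a=np.mean([viewer.snapshot("scene")[:,:,::-1].astype(float) for _ in range(4)],0).astype(np.uint8)
b=np.mean([viewer.snapshot("top")[:,:,::-1].astype(float) for _ in range(2)],0).astype(np.uint8)
cv2.imwrite("pics/scene_k.png",a);cv2.imwrite("pics/top_k.png",b)
o=status.get_obs();print(o["tool_pos"],o["ee_rot"],o["wrist_force"],o["width"])
def f(i,x,y):
    c=cv2.resize(i[y:y+100,x:x+66],None,fx=6,fy=6,interpolation=cv2.INTER_CUBIC)
    for k in range(0,66,10): cv2.line(c,(k*6,0),(k*6,5),(0,0,255),1)
    return cv2.convertScaleAbs(c,alpha=1.6)
cv2.imwrite("pics/k.png",np.hstack([f(b,160,175),f(a,190,215)]))
```

```text
[0.53511619 0.11884596 0.17306285] [ 3.14155394e+00 -2.31718041e-04 -1.96376955e-01] [ 0.28968661  0.49589346 -2.91948392] 0.013595024096003818
```

View pics/k.png

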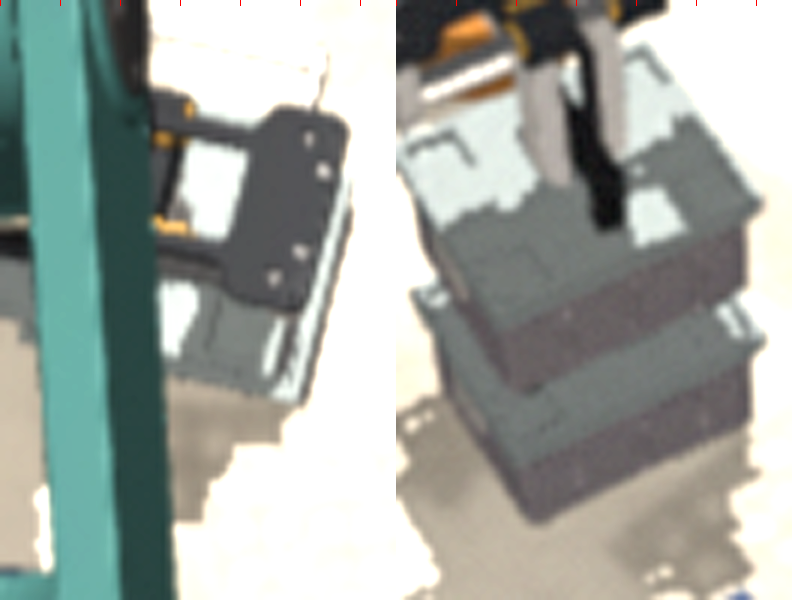

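Run:
```python
from h import *
q=lambda l:[((x-396)/6+190,y/6+215) for x,y in l]
up=ray("scene",q([(400,148),(760,202),(507,333)]),.165)
lo=ray("scene",q([(414,291),(763,335),(525,467)]),.074)
print((lo-up)[:,:2].round(4)); 
for p in(up,lo):
    print(p[:,:2].round(4),np.linalg.norm(p[0]-p[2]),np.linalg.norm(p[1]-p[2]))
# edge-based: fit lower-front long edge (bottom->right) in both lids by colour boundary along image columns
a=cv2.imread("pics/scene_k.png").astype(float)
d=a[:,:,1]-a[:,:,2]  # green-red: lid positive, brown wall negative
for nm,(c0,c1),z,yc in(("up",(213,245),.165,(255,-.517)),("lo",(217,245),.074,(282,-.55))):
    pts=[]
    for x in range(c0,c1):
        ym=np.interp(x,*((( 208.5,250.7),(270.5,248.7)) if nm=="up" else ((211.5,251.2),(292.8,270.8))))
        ys=np.arange(int(ym)-5,int(ym)+6); v=cv2.GaussianBlur(d,(0,0),.8)[ys,x]
        t=(v[:3].mean()+v[-3:].mean())/2; k=np.where((v[:-1]>t)&(v[1:]<=t))[0]
        if len(k): k=k[np.argmin(abs(k-5))]; pts.append((x,ys[k]+(v[k]-t)/(v[k]-v[k+1])))
    P=ray("scene",pts,z)[:,:2]; n=np.array([-np.cos(.196),np.sin(.196)]); u=np.array([n[1],-n[0]])
    print(nm,len(P),"-x edge offset along case x",np.median(-P@n),"angle",np.degrees(np.arctan(np.polyfit(P@np.array([.1947,.9808]),-P@n,1)[0])))
```

```text
[[ 0.0009  0.0038]
 [ 0.0031 -0.0011]
 [ 0.0014 -0.0009]]
[[0.5951 0.1615]
 [0.475  0.0719]
 [0.491  0.1872]] 0.10721008397348519 0.11636698314970298
[[0.596  0.1653]
 [0.4781 0.0708]
 [0.4924 0.1863]] 0.10573759283728505 0.11640636456913314
up 32 -x edge offset along case x 0.44891315447233154 angle -0.41973089497625243
lo 28 -x edge offset along case x 0.44933255182243265 angle 0.6283395110948315
```

Call:
{"name": "move_arm", "arguments": {"targets": [[[0.7,0,3],[0,0,0.6],-1],[[0.7,0,7],[0,0,0.6],-1],[[0.7,0,11],[0,0,0.6],-1],[[0.7,0,14],[0,0,0.6],-1],[[0.7,0,16],[0,0,0.6],-1],[[0.7,0,17.5],[0,0,0.6],-1],[[0.7,0,18.5],[0,0,0.6],-1],[[0.7,0,19.5],[0,0,0.6],-1],[[0.7,0,20],[0,0,0.6],-1],[[0.7,0,20],[0,0,0.6],-1]]}}

```text
time: 13.58
tool_pos: [0.5356, 0.1188, 0.1529]
ee_rot: [3.142, 0.0, -0.207]
wrist_force: [0.2, 0.3, -3.0]
width: 0.0134
```

Call:
{"name": "move_arm", "arguments": {"targets": [[[0,0,0.5],[0,0,0],-1],[[0,0,1],[0,0,0],-1],[[0,0,1.5],[0,0,0],-1],[[0,0,2],[0,0,0],-1],[[0,0,2.3],[0,0,0],-1],[[0,0,2.3],[0,0,0],-1]]}}

```text
time: 14.32
tool_pos: [0.5364, 0.1186, 0.1518]
ee_rot: [-3.141, -0.002, -0.207]
wrist_force: [-0.5, -0.8, 4.1]
width: 0.0138
```

Run:
```python
from h import *
from bench import status
F=[];a=0
for _ in range(4):
    a=a+viewer.snapshot("scene")[:,:,::-1].astype(float)/4;o=status.get_obs();F.append(np.r_[o["wrist_force"],o["wrist_torque"]])
cv2.imwrite("pics/scene_m.png",a)
print(o["tool_pos"],np.mean(F,0).round(2),o["width"])
c=cv2.resize(a[215:310,180:270].astype(np.uint8),None,fx=6.3,fy=6.3,interpolation=cv2.INTER_CUBIC)
cv2.imwrite("pics/m.png",cv2.convertScaleAbs(c,alpha=1.6))
```

```text
[0.53644556 0.1185813  0.15176056] [ 0.14 -1.38  5.13 -0.07  0.29  0.04] 0.013704079322788578[ WARN:0@2.867] global loadsave.cpp:1063 imwrite_ Unsupported depth image for selected encoder is fallbacked to CV_8U.
```

View pics/m.png

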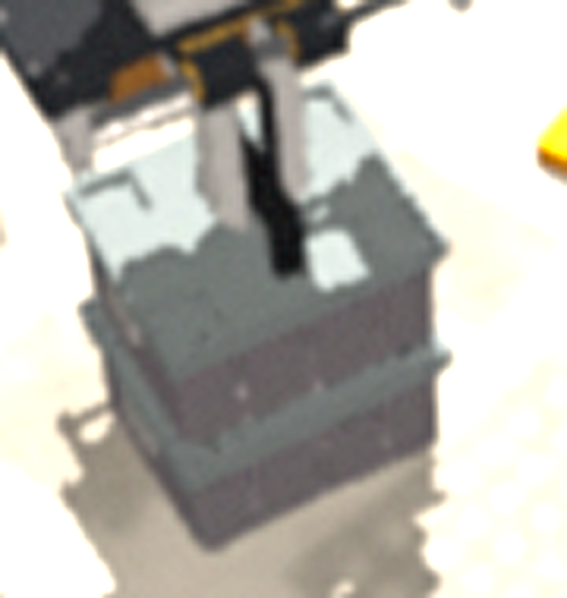

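Run:
```python
from h import *
q=lambda l:[(x/6.3+180,y/6.3+215) for x,y in l]
up=ray("scene",q([(68,192),(447,247),(183,378)]),.142)
lo=ray("scene",q([(85,308),(450,355),(205,487)]),.074)
c,s=np.cos(-.2),np.sin(-.2);M=np.array([[c,s],[-s,c]])
print("lo-up in case axes",((lo-up)[:,:2]@M.T).round(4))
# where lower corners would project if aligned
print("pred lower px",((proj("scene",up-[0,0,.068])-[180,215])*6.3).round(0))
```

```text
lo-up in case axes [[-0.0036  0.002 ]
 [ 0.0001  0.0006]
 [-0.0026 -0.002 ]]
pred lower px [[ 86. 300.]
 [451. 355.]
 [197. 484.]]
```

Call:
{"name": "move_arm", "arguments": {"targets": [[[0,0,0.3],[0,0,0],-1],[[0,0,0.6],[0,0,0],-1],[[0,0,0.9],[0,0,0],-1],[[0,0,1.2],[0,0,0],-1],[[0,0,1.2],[0,0,0],-1]]}}

```text
time: 15.15
tool_pos: [0.5369, 0.1185, 0.1516]
ee_rot: [-3.141, -0.004, -0.207]
wrist_force: [-1.3, -1.7, 8.3]
width: 0.0138
```

Run:
```python
from h import *
from bench import status
F=[]
for _ in range(4):
    viewer.snapshot("scene");o=status.get_obs();F.append(np.r_[o["wrist_force"],o["wrist_torque"]])
print(o["tool_pos"],o["ee_rot"],np.mean(F,0).round(2),o["width"])
```

```text
[0.53685696 0.11850734 0.15160495] [-3.14102021 -0.00381689 -0.20718544] [-0.52 -1.25  8.39 -0.14  0.37  0.02] 0.013786091671368298
```

Call:
{"name": "move_arm", "arguments": {"targets": [[[0.5,-0.2,0],[-0.15,-0.4,0],-1],[[1,-0.4,0],[-0.3,-0.7,0],-1],[[1.4,-0.6,0],[-0.4,-1,0],-1],[[1.7,-0.7,0],[-0.5,-1.2,0],-1],[[1.7,-0.7,0],[-0.5,-1.2,0],-1],[[1.7,-0.7,0],[-0.5,-1.2,0],-1]]}}

```text
time: 16.1
tool_pos: [0.5374, 0.1185, 0.1518]
ee_rot: [3.132, 0.02, -0.207]
wrist_force: [-4.6, -2.5, 10.0]
width: 0.0135
```

Run:
```python
from h import *
from bench import status
F=[]
for _ in range(4):
    viewer.snapshot("scene");o=status.get_obs();F.append(np.r_[o["wrist_force"],o["wrist_torque"]])
print(o["tool_pos"],o["ee_rot"],np.mean(F,0).round(2),o["width"])
```

```text
[0.53737547 0.11854519 0.1517474 ] [ 3.13220633  0.01970956 -0.20733869] [-4.9  -2.96 10.42 -0.24  0.85 -0.  ] 0.013554076824400576
```

Call:
{"name": "move_arm", "arguments": {"targets": [[[-0.5,0,-0.5],[0,0,0],-1],[[-0.8,0,-1],[0,0,0],-1],[[-1,0.2,-1.4],[0,0,0],-1],[[-1,0.2,-1.4],[0,0,0],-1]]}}

```text
time: 16.8
tool_pos: [0.5368, 0.1187, 0.1518]
ee_rot: [3.133, 0.02, -0.207]
wrist_force: [-2.3, -2.4, 6.3]
width: 0.0135
```

Run:
```python
from h import *
from bench import status
F=[];a=0
for _ in range(4):
    a=a+viewer.snapshot("scene")[:,:,::-1].astype(float)/4;o=status.get_obs();F.append(np.r_[o["wrist_force"],o["wrist_torque"]])
print(o["tool_pos"],o["ee_rot"],np.mean(F,0).round(2),o["width"])
b=viewer.snapshot("top")[:,:,::-1]
c=cv2.resize(a[215:310,190:270].astype(np.uint8),None,fx=6,fy=6,interpolation=cv2.INTER_CUBIC)
d=cv2.resize(b[165:260,165:220],None,fx=6,fy=6,interpolation=cv2.INTER_CUBIC)
cv2.imwrite("pics/n.png",cv2.convertScaleAbs(np.hstack([c,d])[:,:800],alpha=1.5))
```

```text
[0.536785   0.11875121 0.15174561] [ 3.13251318  0.01974986 -0.20720763] [-2.48 -1.84  5.78 -0.15  0.32  0.02] 0.014127161344047413
```

View pics/n.png

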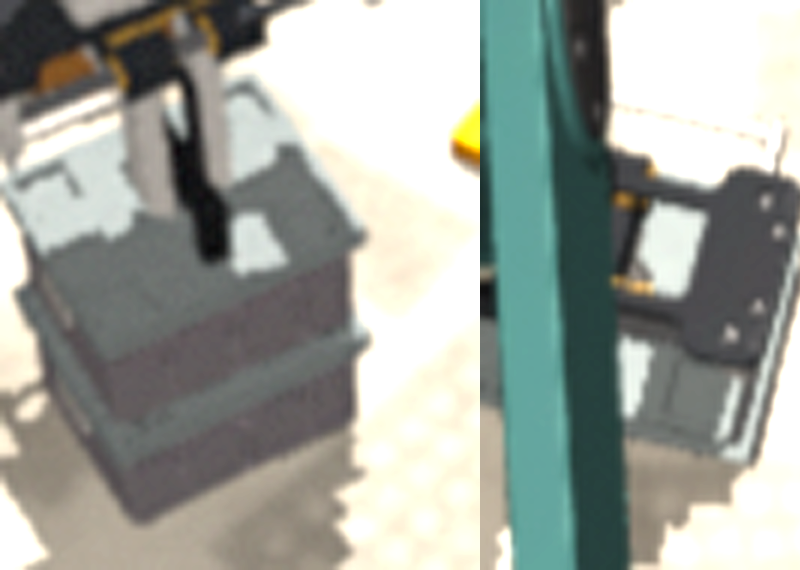

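Call:
{"name": "move_arm", "arguments": {"targets": [[[-0.3,0.3,-0.6],[0,0,0],-1],[[-0.3,0.3,-0.6],[0,0,0],-0.6],[[-0.3,0.3,-0.6],[0,0,0],-0.2],[[-0.3,0.3,-0.6],[0,0,0],0],[[-0.3,0.3,-0.6],[0,0,0],0],[[-0.3,0.3,-0.6],[0,0,0],0],[[-0.3,0.3,-0.6],[0,0,0],0],[[-0.3,0.3,-3],[0,0,0],0],[[-0.3,0.3,-8],[0,0,0],0],[[-0.3,0.3,-16],[0,0,0],0],[[-0.3,0.3,-28],[0,0,0],0],[[-0.3,0.3,-45],[0,0,0],0],[[-0.3,0.3,-65],[0,0,0],0],[[-0.3,0.3,-90],[0,0,0],0],[[-0.3,0.3,-110],[0,0,0],0],[[-0.3,0.3,-120],[0,0,0],0],[[-0.3,0.3,-120],[0,0,0],0]]}}

```text
time: 19.18
tool_pos: [0.5393, 0.1194, 0.2721]
ee_rot: [3.133, 0.019, -0.207]
wrist_force: [0.1, 0.1, 0.2]
width: 0.047
```

Free of the case. I'll move aside (towards -y, staying high) to look.

Call:
{"name": "move_arm", "arguments": {"targets": [[[-3,8,0],[0,0,0],0],[[-8,30,0],[0,0,0],0],[[-15,65,0],[0,0,0],0],[[-20,105,0],[0,0,0],0],[[-25,150,0],[0,0,0],0],[[-30,195,0],[0,0,0],0],[[-30,235,0],[0,0,0],0],[[-30,265,0],[0,0,0],0],[[-30,285,0],[0,0,0],0],[[-30,290,0],[0,0,0],0],[[-30,290,0],[0,0,0],0]]}}

```text
time: 20.55
tool_pos: [0.4494, -0.1585, 0.2738]
ee_rot: [3.133, 0.021, -0.208]
wrist_force: [0.5, 0.3, -0.8]
width: 0.0473
```

Run:
```python
from h import *
from bench import status
a=np.mean([viewer.snapshot("scene")[:,:,::-1].astype(float) for _ in range(4)],0).astype(np.uint8)
b=np.mean([viewer.snapshot("top")[:,:,::-1].astype(float) for _ in range(4)],0).astype(np.uint8)
cv2.imwrite("pics/scene_r.png",a);cv2.imwrite("pics/top_r.png",b)
o=status.get_obs();print(o["tool_pos"],o["wrist_force"])
f=lambda i,x,y:cv2.resize(i[y:y+100,x:x+66],None,fx=6,fy=6,interpolation=cv2.INTER_CUBIC)
cv2.imwrite("pics/r.png",cv2.convertScaleAbs(np.hstack([f(b,160,160),f(a,195,215)]),alpha=1.3))
```

```text
[ 0.45013579 -0.15785011  0.27404441] [-0.8548369   0.41502367  0.13741826]
```

View pics/r.png

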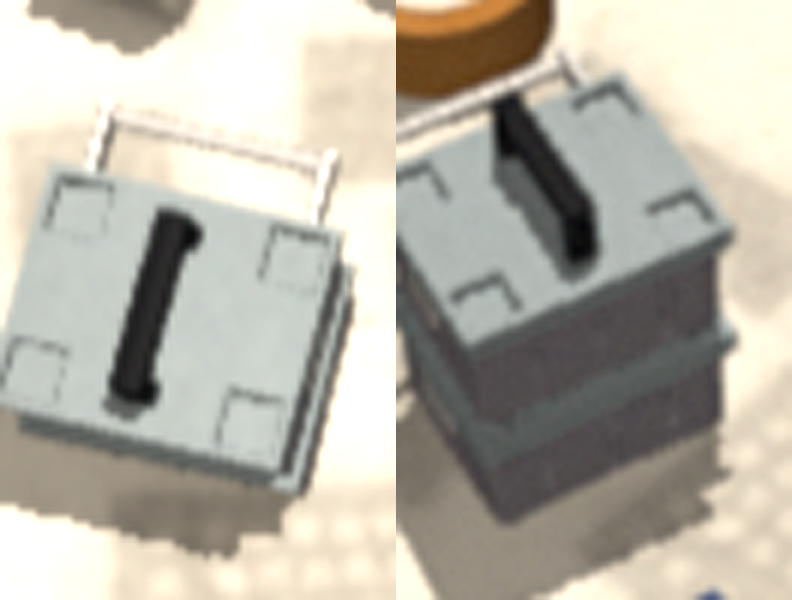

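Run:
```python
from h import *
c,s=np.cos(-.2),np.sin(-.2);M=np.array([[c,s],[-s,c]])
qt=lambda l:[(x/6+160,y/6+160) for x,y in l]
qs=lambda l:[((x-396)/6+195,y/6+215) for x,y in l]
for z in(.142,.148):
    rect("top",qt([(52,163),(345,235),(283,472),(-7,405)]),z,f"up z={z}")
    print("top TR,BR lo-up",((ray("top",qt([(353,268),(302,492)]),.074)-ray("top",qt([(345,235),(283,472)]),z))[:,:2]@M.T).round(4))
    print("scene R,B lo-up",((ray("scene",qs([(735,337),(490,470)]),.074)-ray("scene",qs([(735,233),(470,350)]),z))[:,:2]@M.T).round(4))
# expected lid-to-lid vertical displacement in pixels for rise of 68 / 74 mm at right corner, scene
p=ray("scene",qs([(735,337)]),.074)
print("upper R corner predicted if seated / on top:",[((proj("scene",p+[0,0,h])-[195,215])*6+[396,0]).round(0).tolist() for h in(.068,.074)])
p=ray("top",qt([(302,492)]),.074)
print("upper BR (top) predicted:",[((proj("top",p+[0,0,h])-[160,160])*6).round(0).tolist() for h in(.068,.074)])
# note pad, lower case moved?
a,b=cv2.imread("pics/top0.png").astype(int),cv2.imread("pics/top_r.png").astype(int)
for nm,(x,y,w,h) in dict(pad=(260,200,40,40),mouse=(230,268,45,32),box4=(135,265,50,36),box2=(163,128,35,38),tape=(214,116,46,48),driver=(308,280,85,20)).items():
    print(nm,abs(a-b)[y:y+h,x:x+w].mean().round(1))
```

```text
up z=0.142 top centre [0.5373 0.1134] sides [0.1208, 0.0976, 0.1171, 0.0994] ang [-102.5, 168.2, 78.3, -9.6]
top TR,BR lo-up [[-0.0016  0.0036]
 [-0.0013  0.0006]]
scene R,B lo-up [[ 0.0002  0.0019]
 [-0.0095  0.002 ]]
up z=0.148 top centre [0.5364 0.1123] sides [0.1201, 0.097, 0.1164, 0.0988] ang [-102.5, 168.2, 78.3, -9.6]
top TR,BR lo-up [[-0.0006  0.0045]
 [-0.0009  0.0016]]
scene R,B lo-up [[ 0.0045 -0.0004]
 [-0.0052  0.0004]]
upper R corner predicted if seated / on top: [[[731.0, 235.0]], [[730.0, 225.0]]]
upper BR (top) predicted: [[[281.0, 475.0]], [[279.0, 473.0]]]
pad 83.4
mouse 40.5
box4 10.4
box2 11.9
tape 11.9
driver 42.9
```

Run:
```python
from h import *
def tri(pt,ps):
    out=[]
    for a,b in zip(pt,ps):
        A0,A1=ray("top",a,0)[0],ray("top",a,.2)[0];B0,B1=ray("scene",b,0)[0],ray("scene",b,.2)[0]
        u=A1-A0;v=B1-B0
        t=np.linalg.lstsq(np.c_[u,-v],B0-A0,rcond=None)[0];out.append((A0+t[0]*u+B0+t[1]*v)/2)
    return np.array(out).round(4)
qt=lambda l:[(x/6+160,y/6+160) for x,y in l]; qs=lambda l:[((x-396)/6+195,y/6+215) for x,y in l]
T=lambda q,ox,oy,bx,by:[((x-bx)/4+ox,(y-by)/4+oy) for x,y in q]
print("lower lid before",tri(T([(717,92),(683,243),(497,200)],140,182,400,0),T([(632,322),(707,427),(543,502)],175,240,400,300)))
print("upper lid now",tri(qt([(345,235),(283,472),(-7,405)]),qs([(620,75),(735,233),(470,350)])))
```

```text
lower lid before [[0.5729 0.0496 0.0723]
 [0.4765 0.0673 0.0678]
 [0.4988 0.183  0.0736]]
upper lid now [[0.5744 0.0467 0.1399]
 [0.4782 0.0664 0.1376]
 [0.5028 0.1822 0.1376]]
```

```bash
python3 -c "
from bench import order,status
print(order.close_job(), status.get_obs()['time'])"
```

```text
the job is handed in; nothing more can be done
the job is handed in; nothing more can be done
```

I took the case off the double hook and set it on the lower case's lid. I let go and handed in the job at about 21 s, with the arm well clear. By my measurements its feet are in the recesses.

**Unhooking:** I gripped the handle across y and raised the case about 58 mm, then drew it 80 mm along the stand's -x. Wrist force readings on the way stayed within about 4 N.

**Lowering:** I lowered it in small steps. The front feet touched about 2 mm earlier than expected, which fits a slight forward lean. I tilted the tool by about 1.2° and eased the load before letting go. The highest contact force I read was about 10 N.

**Checks after letting go:**
- **Seating:** the two lids are about 67 mm apart in height, on average over three corners. Seated would be 68 mm, and standing on top of the lid 74 mm. The upper lid looks level to within about 2 mm.
- **Centring:** the two lids line up to about 2 mm by most corner readings, within the play of the recesses. One hand-picked corner was out by 9.5 mm; I took it as a bad pick because the other corners and views disagreed with it.
- **Lower case:** I did not measure separately whether it shifted under the contact force.
- **Loose things:** the two cartons and the tape roll showed little change between the first and last pictures. The same check on the note pad, mouse and screwdriver came out large, and I put this down to the arm being in the way without confirming it. My path kept the case well above all of them.

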